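# Cradle and chock a fresh gas cylinder for the nitro coffee keg

### The job

A fresh gas cylinder for the nitro coffee keg is still in its carton: draw it out by its brass valve, let it down on the table and let go, then take it round the body and lay it, without dropping it, in the empty V-cradle with its valve towards the robot like its neighbour, both saddles carrying it. Then stand the sound yellow chock (not the one with its toe snapped off) on the cradle's board between the two saddles and push it square and snug, toe first, up against the open side of the cylinder. Leave everything else where it is.

Things in the scene. Friction and masses are not known exactly. Their poses are not given: they have to be found in the camera images.
- cylinder_center (a point): Centre of the loose gas cylinder (about 0.6 kg), on its axis half-way along its straight part. Bare aluminium, 54 mm diameter, straight for 90 mm either way, grey label and green band; at one end a grey shoulder (to 110 mm) and a brass valve. Its x axis points from valve to tail; y and z roll with it. It may roll if nudged, but stays when put down gently.
- cylinder_valve (a point): Middle of that cylinder's round brass valve, on the axis, 130 mm from the cylinder's centre. The valve is 26 mm in diameter and reaches from 110 to 152 mm from the centre.
- carton: Fixed carton on the table, 169 mm deep, 130 wide, 68 high, closed on top; origin on the table under the middle of its open mouth; x points from the mouth into the carton. Two cells, each 59 mm wide, 60 high, 165 deep, floor 4 mm thick. The cylinder lies in one, its axis 31 mm above the table, with valve, shoulder and some 20 mm of body sticking out (80 to 86 mm in all); the other is empty.
- carton_cell (a point): Middle of the mouth of the cell that holds the cylinder (31.5 mm to carton +y from the middle, 31 mm up); x axis as the carton's, along the cell into the carton.
- cradle: The empty V-cradle, fixed. Origin on the table under the middle of the berth; x runs along the berth to the end stop, y to the steep cheeks. Board 12 mm thick, x -85 to +122, y -105 to +40 mm. Two wooden saddles, 16 mm thick, at x = -62 and +62 mm (108 mm clear between), each an unequal V: cheek at +y (50 degrees, top at 49 mm height), ramp at -y (15 degrees, top at 32 mm, y = -46 mm).
- cradle_seat (a point): Where the centre of the cylinder belongs in the empty cradle: over the cradle's origin, 48 mm above the table. Axes as the cradle's: the seated cylinder lies along x, tail towards the end stop (its face at x = +110 mm, 60 mm high), valve to -x, which is towards the robot. Straight part over both saddles.
- cradle_board (a point): Point on top of the cradle's board (12 mm above the table), between the saddles on the open (-y) side, 60 mm to -y of the berth's middle. Axes as the cradle's. The chock stands on the board between the saddles, about here, its toe under the cylinder.
- cradle2: The other V-cradle, the same in every size and axis, but already carrying a cylinder and its chock; fixed.
- cylinder2_center (a point): Centre of the neighbour cylinder, already lying in cradle2; leave it alone. Same size as the other.
- chock2_center (a point): Centre of the neighbour's chock, already in place on cradle2; leave it alone. Same size as the sound loose chock.
- chock_center (a point): Centre of the sound loose chock, 21 mm above its sole: yellow wedge, 0.11 kg, 44 mm along x between upright end faces (pinch these at the heel), 62 mm along y, 42 mm high. Heel face at y = -31, flat top to y = -7 mm, then a 45 degree slope to the 4 mm high toe at y = +31. Standing on the board and touching the seated cylinder, it is 37 mm to cradle -y of the berth's middle, 33 mm high.
- chock_toe (a point): Middle of the sound chock's toe edge, 2 mm above its sole, 31 mm to chock +y.
- chock_broken_center (a point): Point 21 mm above the underside of the chock with its toe snapped off, in the same place as the sound one's centre: same yellow heel, 44 mm along x and 42 mm high, but only 30 mm left along y (from y = -31 mm), a pale fracture in place of the slope. Leave it alone.
- latte_cup_center (a point): Centre of a green mug, 86 mm across, 62 mm high, with a handle; bystander.
- cup_a_center (a point): Centre (45 mm up) of a lidded brown paper cup, 79 mm across, 98 mm high; bystander.
- cup_b_center (a point): Centre (45 mm up) of another lidded brown paper cup of the same size; bystander.
- bean_tin_center (a point): Centre (50 mm up) of a teal coffee tin, 82 mm across, 99 mm high; bystander.
Things that resemble listed ones, but are neither listed nor needed, are in the scene too. What is shaped like the part that bears chock_center but green or orange is not meant.

How it is judged:
On the way, in this order (a step that is already met when the one before it is completed fails the run):
1. the cylinder is drawn more than half out of the carton, let down on the table and let go (x of cylinder_center in the frame of carton below -0.005 m and height (world z) of cylinder_center below 0.034 m and angle between cylinder_center's own x axis and vertical above 1.5 rad and linear speed of cylinder below 0.03 m/s and contact force between the fingers and cylinder below 0.2 N), for 0.1 s.
2. the cylinder lies in both saddles of the empty cradle, valve towards the robot, and is let go (x of cylinder_center in the frame of cradle between -0.018 and 0.018 m and y of cylinder_center in the frame of cradle between -0.006 and 0.006 m and z of cylinder_center in the frame of cradle between 0.043 and 0.053 m and angle between the x axis of cylinder_center and the x axis of cradle, either way round below 0.06 rad and x of cylinder_valve in the frame of cradle below -0.1 m and linear speed of cylinder below 0.02 m/s and contact force between the fingers and cylinder below 0.2 N), for 0.2 s.
At the end, for the whole second after the job is handed in: Cylinder at rest in both saddles of the once-empty cradle, valve to the robot (6 mm sideways, 5 mm high, 18 mm along, 0.06 rad); sound chock flat on its board between the saddles, toe under the cylinder, square to 0.15 rad, within 8 mm of touching; both let go (all of step 2 and x of chock_center in the frame of cradle between -0.025 and 0.025 m and y of chock_center in the frame of cradle between -0.0455 and -0.03 m and z of chock_center in the frame of cradle between 0.03 and 0.037 m and angle between the y axis of chock_center and the y axis of cradle, either way round below 0.15 rad and y of chock_toe in the frame of cradle above -0.018 m and angle between chock_center's own z axis and vertical below 0.1 rad and linear speed of chock below 0.02 m/s and contact force between the fingers and chock below 0.2 N).
It fails at once if the cylinder is dropped or let roll away (moving faster than 0.35 m/s while not held) (linear speed of cylinder above 0.35 m/s and contact force between the fingers and cylinder below 0.05 N).
It fails at once if the neighbour cylinder or its chock is shifted by more than 15 mm (distance of any of cylinder2_center, chock2_center from where it was at the start of the episode above 0.015 m).
It fails at once if the broken chock, a cup, the mug or the tin is shifted by more than 30 mm or knocked over (distance of any of chock_broken_center, latte_cup_center, cup_a_center, cup_b_center, bean_tin_center from where it was at the start of the episode above 0.03 m).
It also fails if it takes over 61 s, if anything falls off the work surface, if the arm or the gripper's body presses on something with over 40 N, if the wrist force passes 120 N, or if a joint passes its speed limit or range.

### The arm

A 7-joint arm with a two-finger parallel gripper is mounted at the origin on the work surface. World frame = base frame: x ahead of the robot, y to its left, z up, the work surface at z = 0. Lengths are in m, angles in rad, forces in N, time in s.
With the tool pointing down it reaches from about 0.35 to 0.9 m from the base axis. Payload 8.1 kg.
Tool frame: the origin (TCP) lies between the finger pads; the fingertips stand ahead of it and the grasp point (between the pads) is the TCP (arm.nose_length is the z of the fingertips in the tool frame, in m); z points along the fingers, y is the line along which they close (so a half turn about z gives the same grasp; the last joint's range is limited). The gripper opens to 92 mm and grips with 3 to 60 N. Pads are 19 mm wide; open, the fingers measure 130 mm over their backs; the gripper's body (75 mm by 190 mm) begins 47 mm behind the grasp point.
Start: joints at [-1.283, 0.434, 0.025, 1.573, -0.012, 1.134, -0.075], TCP at [0.238, 0.578, 0.246] pointing down, gripper open.
Joint ranges: [-2.62, 2.62], [-0.44, 2.09], [-1.27, 1.32], [0.08, 2.57], [-1.32, 4.46], [0.12, 2], [-2.74, 2.74]. Speed limits (rad/s): [2.22, 2.22, 3.01, 3.01, 3.14, 3.14, 3.14].

### API

Orientations are given as a rotation vector (axis times angle).
In Python, from cell import sensors, optics, arm gives the robot as it stands.
- The arm moves only by the tool arm_command, never from a script. Its argument "deltas" is one flat list of numbers, 7 for each row, row after row: the turn, a rotation vector about the world's x, y, z as a fraction of full scale, then the shift along the world's x, y, z as a fraction of full scale, then the finger opening in mm, from 0 to 91.8. In form: [wx, wy, wz, dx, dy, dz, fingers, wx, wy, wz, dx, dy, dz, fingers, ...]. A call has 1 to 20 rows; each row is the pose to reach, as a shift and turn from the pose commanded when the call began; what a row does not reach only later rows make up. Full scale, the value 1, is 1 m for a shift and 90 degrees for a turn. A row lasts 1/10 s, in which the tool goes at most 50 mm and 8.59 degrees, less where a joint would pass 70% of its speed; a pose out of reach is approached as far as the arm can. A call with a number of a shift or a turn outside -1 to 1 is refused whole. A call with a gripper value outside its range is refused whole. The fingers move at their own pace and stop on an object; "force" is the grip in N (left out, the last holds). Time passes only in rows, so rows that repeat a pose let the fingers close. It gives the time, the measured TCP pose, the force, the opening and the grip force at its end, in the units of the state.
- sensors.observe(): the state, without advancing time (a new reading comes with each control period).
- optics.get_image(name): name is "scene" or "top"; returns the picture (400x640x3 uint8, blue, green, red); there is no depth.
- optics.calibration(name): a dict with "camera_matrix" (3x3 intrinsics, pixels), "D" ([k1, k2, p1, p2, k3] as OpenCV has them; the pictures are not rectified), "rvec" (rotation vector, rad) and "tvec" (3), from world to camera coordinates, as OpenCV has them. Camera axes: x right, y down, z forward; pixel columns grow to the right and rows downward; lengths in m; the calibration is good to about 2 mm. A picture is of the moment at which its call begins. calibration takes no time and is no camera call.
- arm.sign_off(): hands the job in; it is judged then, once.
The state is a dict: "clock": time; "joints": joint angles; "dq": joint speeds; "joint_efforts": joint torques, N m; "position": TCP position; "ee_rot": TCP orientation; "force": force on the tool from outside, world axes, zero at the start; "ft_torque": the same for the moment, N m; "width": opening from 0.0 (shut) to 1.0 (fully open); "gripper_force": force on a finger pad.
Only numpy, scipy, OpenCV 4.12 (cv2) and the standard library are available. Lean on these libraries where they do the work, as an engineer would, in place of code of your own. Each camera call takes 0.05 s, during which the arm holds its last target. There are 200 camera calls.

## Working session

There is one attempt and no reset: what is moved stays moved. The work goes in short steps, Python scripts to look and compute and a tool call to move; the robot and the scene stay as the last step left them, time stands still between calls to the robot, and variables do not carry over. Pictures are saved under pics/ and viewed, at most 10 in all, crops included, and the job is handed in when it is done.

Besides the shell and the picture viewer there is one more tool, called after ">>>" in YAML: its name, and indented under it one key for each argument. arm_command: Moves the arm, as the interface text tells. Its arguments: {"type":"object","properties":{"deltas":{"type":"array","items":{"type":"number"}},"force":{"type":"number"}},"required":["deltas"]}

```bash
mkdir -p pics; ls; python3 - <<'E'
from cell import sensors, optics, arm
import cv2
print(sensors.observe(), arm.nose_length)
for n in("scene","top"):
    cv2.imwrite(f"pics/{n}0.png",optics.get_image(n)); print(n,optics.calibration(n))
E
```

```text
pics
{'clock': 0.0, 'joints': array([-1.28257958,  0.43519141,  0.02499579,  1.57412672, -0.01158428,
        1.13398593, -0.07508879]), 'dq': array([ 0.00178085,  0.00156094,  0.00067683, -0.00048835,  0.00109898,
       -0.00130991,  0.00203352]), 'joint_efforts': array([ 1.21474797e-03, -6.67868686e+01,  9.85499024e-01, -3.14455748e+01,
       -6.03892724e-02,  4.28665755e-02,  1.85771241e-04]), 'position': array([0.23797052, 0.57739045, 0.24495338]), 'ee_rot': array([-6.10079072e-01, -3.08164249e+00,  2.45095488e-03]), 'force': array([ 0.04070362, -0.16550397,  0.05093543]), 'ft_torque': array([ 0.02665117, -0.00021579, -0.06301776]), 'gripper_force': 0.0, 'width': 0.9988746556619016} 0.019
scene {'camera_matrix': array([[463.83922141,   0.        , 318.39550835],
       [  0.        , 463.83922141, 196.03431134],
       [  0.        ,   0.        ,   1.        ]]), 'D': array([-0.06775213,  0.        ,  0.        ,  0.        ,  0.        ]), 'rvec': array([ 2.37041397,  0.70926358, -0.24136404]), 'tvec': array([-0.47503019, -0.18295454,  1.45346522])}
top {'camera_matrix': array([[490.12217205,   0.        , 321.67007302],
       [  0.        , 490.12217205, 201.5179228 ],
       [  0.        ,   0.        ,   1.        ]]), 'D': array([-0.09782377,  0.        ,  0.        ,  0.        ,  0.        ]), 'rvec': array([ 2.18194714, -2.02155623,  0.21927881]), 'tvec': array([-0.02090817,  0.55912097,  1.29432377])}
```

View pics/top0.png

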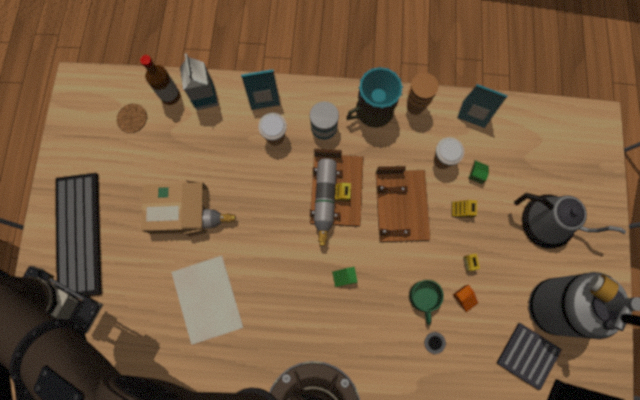

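View pics/scene0.png

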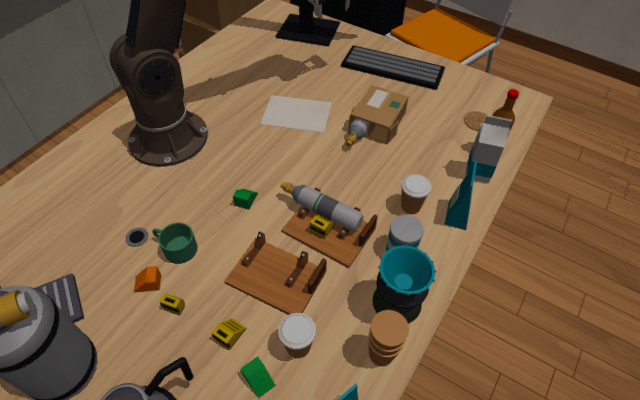

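The top view shows the carton at (172,207) with its valve at (228,217), the neighbour in cradle2 at (326,200) and the empty cradle at (403,205).
Chock candidates in the top view:
- Yellow (464,208): the longer one, probably the sound chock.
- Yellow (472,263): shorter, probably the broken one.
- Yellow (343,191): the neighbour's chock.
- Green (480,172) and (345,277), orange (466,298): not meant.

I'll check the two loose yellow ones in a close crop.

```bash
cat > h.py <<'E'
import numpy as np, cv2
from cell import sensors, optics, arm
C={n:optics.calibration(n) for n in("scene","top")}
def ray(n,p):
    c=C[n];u=cv2.undistortPoints(np.array(p,float).reshape(-1,1,2),c["camera_matrix"],c["D"]).reshape(-1,2)
    R=cv2.Rodrigues(c["rvec"])[0];d=np.c_[u,np.ones(len(u))]@R
    return -R.T@c["tvec"],d
def plane(n,p,z):
    o,d=ray(n,p);return o+d*((z-o[2])/d[:,2])[:,None]
def proj(n,P):
    c=C[n];return cv2.projectPoints(np.array(P,float).reshape(-1,1,3),c["rvec"],c["tvec"],c["camera_matrix"],c["D"])[0].reshape(-1,2)
def two(p,q):
    o,d=ray("top",[p]);O,D=ray("scene",[q]);d=d[0];D=D[0]
    s,t=np.linalg.lstsq(np.c_[d,-D],O-o,rcond=None)[0];a=o+s*d;b=O+t*D
    return (a+b)/2,np.linalg.norm(a-b)
def blobs(img,lo,hi,amin=15):
    m=cv2.inRange(cv2.cvtColor(img,cv2.COLOR_BGR2HSV),lo,hi)
    n,l,s,c=cv2.connectedComponentsWithStats(m)
    return [(c[i].round(1),s[i],cv2.minAreaRect(np.argwhere(l==i)[:,::-1].astype(np.float32))) for i in range(1,n) if s[i,4]>=amin]
E
python3 - <<'E'
from h import *
t=cv2.imread("pics/top0.png");s=cv2.imread("pics/scene0.png")
for n,i in(("top",t),("scene",s)):
    for b in blobs(i,(18,150,90),(35,255,255)): print(n,b[0],b[1][4],[np.round(x,1) for x in b[2]], plane(n,[b[0]],.03)[0].round(3))
a=cv2.resize(t[140:300,290:500],None,fx=3.8,fy=3.7,interpolation=3) if 0 else cv2.resize(t[150:250,290:490],None,fx=4,fy=4,interpolation=2)
b=cv2.resize(np.hstack([s[280:350,150:250],t[180:250,150:250]]),(800,280),interpolation=2)[:200] if 0 else np.hstack([cv2.resize(s[285:350,150:250],(400,200)),cv2.resize(t[190:240,150:250],(400,200),interpolation=2)])
cv2.imwrite("pics/crop1.png",np.vstack([a,b]))
E
```

```text
top [342.6 190.4] 230 [array([343., 190.]), array([16., 16.]), np.float64(0.0)] [ 0.603 -0.035  0.03 ]
top [463.6 207.8] 376 [array([464.5, 208. ]), array([16., 25.]), np.float64(90.0)] [ 0.578 -0.382  0.03 ]
top [227.9 217.3] 69 [array([227.8, 217.4]), array([12.7,  7.1]), np.float64(8.1)] [0.5   0.282 0.03 ]
top [322.1 238.2] 83 [array([322.5, 238. ]), array([14.,  7.]), np.float64(90.0)] [0.462 0.013 0.03 ]
top [472.2 262. ] 172 [array([472.4, 262. ]), array([16.9, 11.7]), np.float64(77.0)] [ 0.426 -0.409  0.03 ]
top [608.3 288.9] 262 [array([608.2, 289.1]), array([16.5, 18.8]), np.float64(26.6)] [ 0.375 -0.806  0.03 ]
scene [351.  138.3] 72 [array([351., 138.]), array([ 7.8, 11.1]), np.float64(33.7)] [0.497 0.29  0.03 ]
scene [286.9 186.1] 70 [array([287.5, 185.7]), array([12.2,  7.3]), np.float64(38.7)] [0.445 0.026 0.03 ]
scene [320.7 222.2] 176 [array([320.9, 222.2]), array([20.6, 11.2]), np.float64(26.6)] [ 0.592 -0.026  0.03 ]
scene [  8.5 307.5] 479 [array([  7.3, 306.9]), array([26.8, 22.4]), np.float64(72.3)] [ 0.115 -0.641  0.03 ]
scene [170.4 300.2] 171 [array([171. , 300.4]), array([22. , 10.9]), np.float64(21.0)] [ 0.422 -0.408  0.03 ]
scene [228.  329.2] 411 [array([227.7, 329.1]), array([20.4, 29.4]), np.float64(50.5)] [ 0.579 -0.388  0.03 ]
```

View pics/crop1.png

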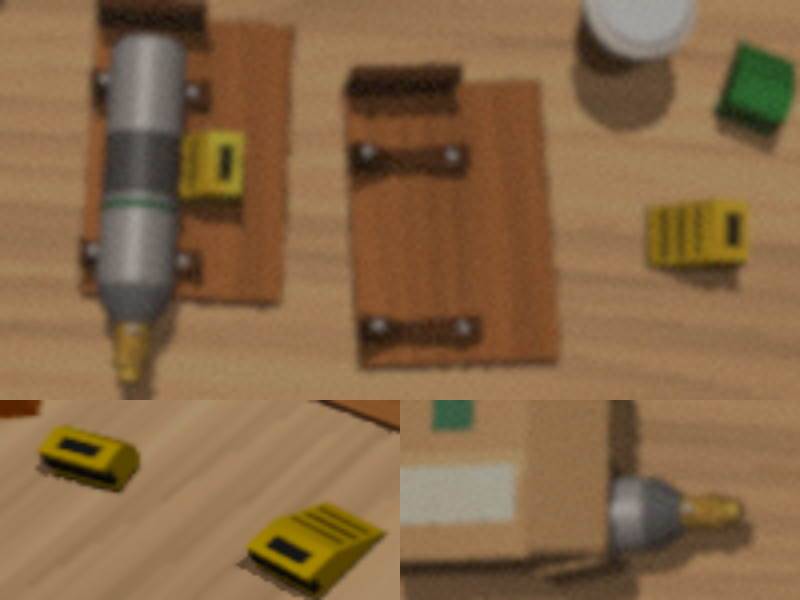

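The crop confirms that the chock at top (464,208), scene (228,329), is whole, with slope ridges and its toe pointing left (+y). The one at scene (170,300) is the snapped one. The empty cradle's board runs from about (377,171) to (430,241), with its cheeks and end stop at upper left.

```bash
python3 - <<'E'
from h import *
t=cv2.imread("pics/top0.png");s=cv2.imread("pics/scene0.png")
f=lambda P:(np.array(P)*1000).round(0)
# board corners / hand picks from crop
print("board",f(plane("top",[(425,170),(429.5,240.5),(380.5,241),(376.5,173)],.012)))
print("screws e",f(plane("top",[(382,188),(403.3,189),(384.5,232),(406,232)],.04)))
print("c2 screws",f(plane("top",[(315.5,171.5),(338,173),(313.3,213.5),(336,215)],.04)))
print("cyl axis",f(plane("top",[(235.5,217),(220,218),(212,218.3),(203,218.7)],.031)))
hs=cv2.cvtColor(s,cv2.COLOR_BGR2HSV)
for p,q in(((227.9,217.3),(351,138.3)),((463.6,207.8),(228,329.2)),((472.2,262),(170.4,300.2))): 
    P,e=two(p,q);print(f(P),e*1000)
# board mask
m=cv2.inRange(cv2.cvtColor(t,cv2.COLOR_BGR2HSV),(4,110,50),(14,255,150));m[:,:375]=0;m[:,435:]=0;m[:160]=0;m[250:]=0
c=max(cv2.findContours(m,0,1)[0],key=cv2.contourArea).reshape(-1,2)
P=plane("top",c,.012)[:,:2].astype(np.float32);print("rect",cv2.minAreaRect(P*1000),cv2.boundingRect(c))
# chock contours
for z,x,y in((.02,463,208),(.02,472,262)):
    m=cv2.inRange(cv2.cvtColor(t,cv2.COLOR_BGR2HSV),(18,120,70),(35,255,255))
    l=cv2.connectedComponents(m)[1];k=l[int(y),int(x)-5]
    if not k:k=l[y-4:y+4,x-8:x+8].max()
    P=plane("top",np.argwhere(l==k)[:,::-1],.042)[:,:2].astype(np.float32)*1000
    r=cv2.minAreaRect(P);print("chock",r,cv2.boxPoints(r).round(0).tolist())
# carton top
print("carton",f(plane("top",[(143.5,231.5),(202.5,227.5),(202,183),(145,185)],.068)))
E
python3 - <<'E'
import cv2
t=cv2.imread("pics/top0.png");s=cv2.imread("pics/scene0.png")
cv2.imwrite("pics/crop2.png",cv2.hconcat([cv2.resize(t[175:240,135:240],(525,325),interpolation=2),cv2.resize(t[195:220,450:485],(260,325),interpolation=2)]))
E
```

```text
board [[ 687. -271.   12.]
 [ 480. -291.   12.]
 [ 469. -152.   12.]
 [ 667. -130.   12.]]
screws e [[ 616. -145.   40.]
 [ 617. -206.   40.]
 [ 491. -158.   40.]
 [ 495. -218.   40.]]
c2 screws [[650.  46.  40.]
 [650. -18.  40.]
 [528.  43.  40.]
 [528. -21.  40.]]
cyl axis [[503. 261.  31.]
 [496. 304.  31.]
 [494. 327.  31.]
 [491. 352.  31.]]
[500. 282.  38.] 2.263062438704664
[ 578. -385.   24.] 4.059737202292473
[ 425. -408.   34.] 2.178469386083142
rect ((576.1505737304688, -215.41098022460938), (211.797607421875, 166.03953552246094), 4.660665512084961) (375, 170, 60, 73)
chock ((575.2410888671875, -379.7439880371094), (51.79811477661133, 77.27113342285156), 4.3857316970825195) [[546.0, -343.0], [552.0, -420.0], [604.0, -416.0], [598.0, -339.0]]
chock ((423.78369140625, -403.7419738769531), (49.393802642822266, 41.510562896728516), 14.514697074890137) [[395.0, -390.0], [405.0, -430.0], [453.0, -418.0], [442.0, -377.0]]
carton [[436. 504.  68.]
 [460. 341.  68.]
 [585. 359.  68.]
 [567. 520.  68.]]
```

View pics/crop2.png

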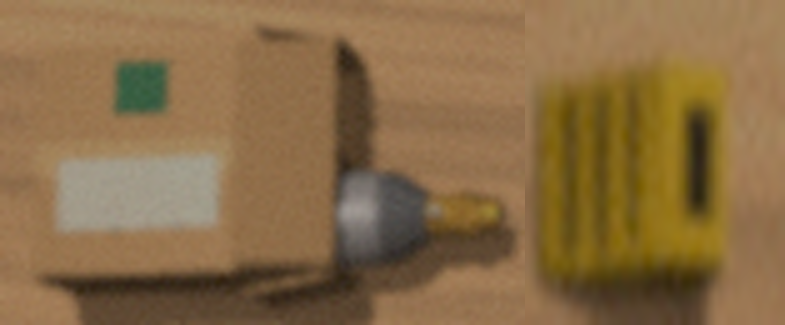

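The crop shows the cylinder's axis nearly parallel to the carton's edge. The cell mouth comes out at about (0.491, 0.346) and the valve at (0.500, 0.282), pointing along (−0.13, 0.99). That agrees with the stated 80–86 mm protrusion. Moving above the valve.

>>> arm_command:
  deltas: [0,0,-0.667,0.262,-0.295,-0.09,60,0,0,-0.667,0.262,-0.295,-0.09,60,0,0,-0.667,0.262,-0.295,-0.09,60,0,0,-0.667,0.262,-0.295,-0.09,60,0,0,-0.667,0.262,-0.295,-0.09,60,0,0,-0.667,0.262,-0.295,-0.09,60,0,0,-0.667,0.262,-0.295,-0.09,60,0,0,-0.667,0.262,-0.295,-0.09,60,0,0,-0.667,0.262,-0.295,-0.09,60,0,0,-0.667,0.262,-0.295,-0.09,60,0,0,-0.667,0.262,-0.295,-0.09,60]
  force: 30

```text
clock: 1.2
position: [0.4992, 0.2841, 0.1556]
ee_rot: [-2.067, -2.364, 0.0]
force: [0.3, 0.7, 0.1]
width: 0.656
gripper_force: 0.0
```

>>> arm_command:
  deltas: [0,0,0,0.001,-0.002,-0.05,60,0,0,0,0.001,-0.002,-0.09,60,0,0,0,0.001,-0.002,-0.115,60,0,0,0,0.001,-0.002,-0.124,60,0,0,0,0.001,-0.002,-0.124,60,0,0,0,0.001,-0.002,-0.124,20,0,0,0,0.001,-0.002,-0.124,15,0,0,0,0.001,-0.002,-0.124,15,0,0,0,0.001,-0.002,-0.124,15,0,0,0,0.001,-0.002,-0.124,15]
  force: 30

```text
clock: 2.2
position: [0.5012, 0.281, 0.0322]
ee_rot: [-2.07, -2.363, -0.001]
force: [0.6, 0.3, 1.0]
width: 0.277
gripper_force: 30.1
```

>>> arm_command:
  deltas: [0,0,0,0.001,-0.01,0,15,0,0,0,0.003,-0.025,0,15,0,0,0,0.006,-0.045,0,15,0,0,0,0.009,-0.065,0,15,0,0,0,0.011,-0.085,0,15,0,0,0,0.014,-0.105,0,15,0,0,0,0.016,-0.12,0,15,0,0,0,0.018,-0.135,0,15,0,0,0,0.02,-0.15,0,15,0,0,0,0.022,-0.165,0,15,0,0,0,0.023,-0.175,0,15,0,0,0,0.023,-0.175,-0.002,15,0,0,0,0.023,-0.175,-0.004,15,0,0,0,0.023,-0.175,-0.004,15]

```text
clock: 3.6
position: [0.5246, 0.1047, 0.0282]
ee_rot: [2.07, 2.361, -0.001]
force: [-1.1, -8.7, 10.6]
width: 0.278
gripper_force: 30.0
```

```bash
python3 - <<'E'
from h import *
t=optics.get_image("top");s=optics.get_image("scene")
print(sensors.observe()["position"],sensors.observe()["force"])
cv2.imwrite("pics/b.png",np.hstack([cv2.resize(t[160:280,150:290],(400,343)),cv2.resize(s[80:200,270:410],(400,343))]))
E
```

```text
[0.52461302 0.10474541 0.02831756] [-1.35709142 -7.35853676  7.47101888]
```

View pics/b.png

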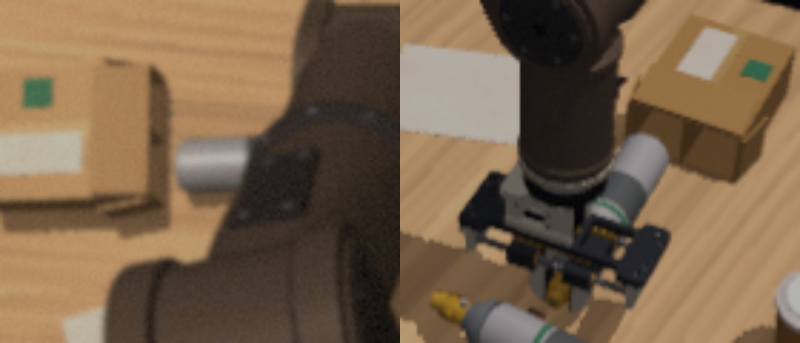

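The cylinder is clear of the carton, with its tail at about (215,218) in the top view, and lies flat. Releasing it.

>>> arm_command:
  deltas: [0,0,0,0,0,0.001,27,0,0,0,0,0.001,40,0,0,0,0,0.001,55,0,0,0,0,0.001,60,0,0,0,0,0.001,60,0,0,0,0,0.001,60,0,0,0,0,0.05,60,0,0,0,0,0.1,85,0,0,0,-0.017,0.13,0.12,85,0,0,0,-0.017,0.13,0.12,85,0,0,0,-0.017,0.13,0.12,85,0,0,0,-0.017,0.13,0.12,85,0,0,0,-0.017,0.13,0.12,85]

```text
out of range: row 4 has 60, outside -1 to 1
```

```bash
python3 - <<'E'
from h import *
t=optics.get_image("top");s=optics.get_image("scene")
for n,i in(("top",t),("scene",s)):
    for b in blobs(i,(18,120,70),(35,255,255)): print(n,b[0],b[1][4],plane(n,[b[0]],.03)[0].round(3))
cv2.imwrite("pics/c.png",np.hstack([cv2.resize(t[160:280,150:290],(400,343)),cv2.resize(s[80:200,270:410],(400,343))]))
E
```

```text
top [342.3 191.1] 282 [ 0.601 -0.034  0.03 ]
top [464.4 208. ] 439 [ 0.578 -0.384  0.03 ]
top [322.4 237.9] 88 [0.463 0.012 0.03 ]
top [471.9 262.2] 234 [ 0.425 -0.408  0.03 ]
top [607.1 289.4] 327 [ 0.374 -0.802  0.03 ]
scene [385.8  98.1] 51 [0.495 0.521 0.03 ]
scene [324.8 181.4] 58 [0.524 0.099 0.03 ]
scene [286.6 186.7] 94 [0.446 0.024 0.03 ]
scene [322.  223.4] 243 [ 0.596 -0.028  0.03 ]
scene [ 10.  308.6] 601 [ 0.121 -0.64   0.03 ]
scene [172.8 301.4] 261 [ 0.429 -0.407  0.03 ]
scene [229.1 330.8] 556 [ 0.584 -0.389  0.03 ]
```

View pics/c.png

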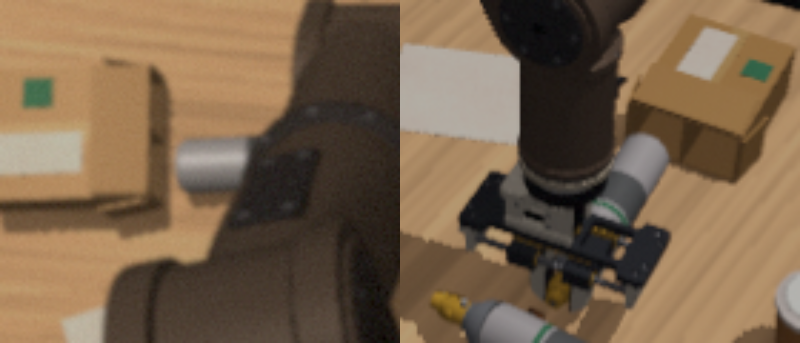

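That call was refused because one row was a number short, so the picture is unchanged: still gripped. Resending.

>>> arm_command:
  deltas: [0,0,0,0,0,0.001,28,0,0,0,0,0.001,40,0,0,0,0,0.001,55,0,0,0,0,0.001,60,0,0,0,0,0.001,60,0,0,0,0,0.001,60,0,0,0,0,0.05,60,0,0,0,0,0.1,85,0,0,0,-0.017,0.13,0.12,85,0,0,0,-0.017,0.13,0.12,85,0,0,0,-0.017,0.13,0.12,85,0,0,0,-0.017,0.13,0.12,85]

```text
out of range: row 4 has 60, outside -1 to 1
```

```bash
python3 - <<'E'
from h import *
t=optics.get_image("top");s=optics.get_image("scene")
for n,i in(("top",t),("scene",s)):
    for b in blobs(i,(18,120,70),(35,255,255),30): print(n,b[0],b[1][4],plane(n,[b[0]],.03)[0].round(3))
cv2.imwrite("pics/d.png",np.hstack([cv2.resize(t[160:280,170:310],(400,343)),cv2.resize(s[80:200,270:410],(400,343))]))
E
```

```text
top [342.3 191.1] 278 [ 0.601 -0.034  0.03 ]
top [464.4 208. ] 439 [ 0.578 -0.384  0.03 ]
top [322.4 238.1] 90 [0.462 0.012 0.03 ]
top [471.9 262.2] 236 [ 0.425 -0.408  0.03 ]
top [607.  289.5] 335 [ 0.373 -0.802  0.03 ]
scene [385.5  98.5] 48 [0.495 0.518 0.03 ]
scene [324.8 181.4] 58 [0.524 0.099 0.03 ]
scene [286.7 186.6] 96 [0.446 0.024 0.03 ]
scene [322.  223.4] 243 [ 0.596 -0.028  0.03 ]
scene [ 10.  308.5] 601 [ 0.121 -0.64   0.03 ]
scene [172.8 301.3] 259 [ 0.428 -0.407  0.03 ]
scene [229.1 330.8] 555 [ 0.584 -0.389  0.03 ]
```

View pics/d.png

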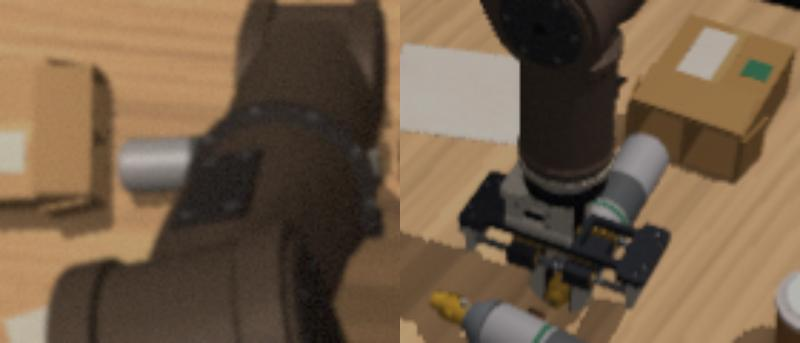

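Refused again: row 3 lacked a zero. The cylinder is still held, as the picture shows. Resending in smaller pieces.

>>> arm_command:
  deltas: [0,0,0,0,0,0.001,28,0,0,0,0,0,0.001,40,0,0,0,0,0,0.001,55,0,0,0,0,0,0.001,60,0,0,0,0,0,0.001,60,0,0,0,0,0,0.001,60]

```text
clock: 4.5
position: [0.5241, 0.1061, 0.0287]
ee_rot: [-2.07, -2.363, -0.0]
force: [0.7, 0.5, 0.8]
width: 0.647
gripper_force: 0.0
```

>>> arm_command:
  deltas: [0,0,0,0,0,0.05,60,0,0,0,0,0,0.1,85,0,0,0,-0.009,0.065,0.12,85,0,0,0,-0.017,0.129,0.12,85,0,0,0,-0.017,0.129,0.12,85,0,0,0,-0.017,0.129,0.12,85,0,0,0,-0.017,0.129,0.12,85]

```text
clock: 5.2
position: [0.5067, 0.2355, 0.1486]
ee_rot: [2.067, 2.365, -0.0]
force: [-0.3, -0.9, -1.3]
width: 0.924
gripper_force: 0.0
```

```bash
python3 - <<'E'
from h import *
t=optics.get_image("top");s=optics.get_image("scene")
for n,i in(("top",t),("scene",s)):
    for b in blobs(i,(18,120,70),(35,255,255),30)+blobs(i,(45,60,40),(85,255,255),5): print(n,b[0],b[1][4],plane(n,[b[0]],.03)[0].round(3))
cv2.imwrite("pics/d.png",np.hstack([cv2.resize(t[160:280,170:310],(400,343)),cv2.resize(s[80:200,270:410],(400,343))]))
E
```

```text
top [342.3 191.1] 283 [ 0.601 -0.034  0.03 ]
top [464.3 208. ] 443 [ 0.578 -0.384  0.03 ]
top [291.4 213.9] 80 [0.524 0.105 0.03 ]
top [322.5 237.9] 92 [0.463 0.012 0.03 ]
top [472.  261.9] 232 [ 0.426 -0.408  0.03 ]
top [607.  289.6] 329 [ 0.373 -0.802  0.03 ]
top [272.6  90. ] 5 [0.896 0.195 0.03 ]
top [479.4  95. ] 18 [ 0.93  -0.427  0.03 ]
top [485.3  97.2] 18 [ 0.925 -0.445  0.03 ]
top [273.8  95. ] 6 [0.88 0.19 0.03]
top [472.7  96.9] 9 [ 0.922 -0.407  0.03 ]
top [494.2  97.8] 5 [ 0.925 -0.473  0.03 ]
top [498.2  99. ] 5 [ 0.923 -0.485  0.03 ]
top [251.8 101.3] 6 [0.855 0.253 0.03 ]
top [466.4 101.9] 11 [ 0.904 -0.388  0.03 ]
top [488.8 104.8] 13 [ 0.901 -0.456  0.03 ]
top [492.2 101.7] 6 [ 0.912 -0.467  0.03 ]
top [260.8 104.8] 6 [0.846 0.225 0.03 ]
top [462.8 112.7] 9 [ 0.868 -0.377  0.03 ]
top [479.7 171.2] 231 [ 0.69  -0.428  0.03 ]
top [163. 192.] 80 [0.559 0.479 0.03 ]
top [344.7 276.4] 329 [ 0.361 -0.057  0.03 ]
top [426.4 297.1] 840 [ 0.321 -0.284  0.03 ]
scene [326.6 179.2] 105 [0.524 0.108 0.03 ]
scene [286.7 186.4] 98 [0.446 0.025 0.03 ]
scene [321.8 223.3] 237 [ 0.596 -0.028  0.03 ]
scene [  9.9 308.4] 592 [ 0.12 -0.64  0.03]
scene [172.7 301.3] 257 [ 0.428 -0.407  0.03 ]
scene [229.1 330.7] 550 [ 0.584 -0.389  0.03 ]
scene [394.4 104.1] 50 [0.533 0.509 0.03 ]
scene [345.9 154.7] 15 [0.52  0.221 0.03 ]
scene [243.9 197.8] 346 [ 0.372 -0.073  0.03 ]
scene [316.5 201.5] 35 [0.544 0.026 0.03 ]
scene [176.7 242.3] 1195 [ 0.321 -0.282  0.03 ]
scene [257.4 376.4] 752 [ 0.698 -0.435  0.03 ]
```

>>> arm_command:
  deltas: [0,0,0,0,0,-0.05,85,0,0,0,0,0,-0.09,85,0,0,0,0,0,-0.11,85,0,0,0,0,0,-0.119,85,0,0,0,0,0,-0.119,85,0,0,0,0,0,-0.119,60,0,0,0,0,0,-0.119,45,0,0,0,0,0,-0.119,45,0,0,0,0,0,-0.119,45,0,0,0,0,0,-0.119,45]
  force: 40

```text
clock: 6.3
position: [0.5075, 0.2352, 0.0303]
ee_rot: [2.069, 2.363, 0.002]
force: [-0.3, -0.5, 4.5]
width: 0.577
gripper_force: 40.0
```

>>> arm_command:
  deltas: [0,0,0,0,0,0.01,45,0,0,0,0,0,0.04,45,0,0,0,0,0,0.08,45,0,0,0,0,0,0.12,45,0,0,-0.08,0,-0.03,0.16,45,0,0,-0.15,0,-0.06,0.17,45,0,0,-0.22,0,-0.09,0.17,45,0,0,-0.3,0,-0.12,0.17,45,0,0,-0.3,0,-0.12,0.17,45,0,0,-0.3,0,-0.12,0.17,45]

```text
clock: 7.3
position: [0.5063, 0.1141, 0.1997]
ee_rot: [-2.565, -1.813, 0.002]
force: [-0.6, 0.2, -6.4]
width: 0.581
gripper_force: 40.0
```

>>> arm_command:
  deltas: [0,0,-0.07,0.005,-0.02,0,45,0,0,-0.14,0.01,-0.05,0,45,0,0,-0.21,0.015,-0.08,0,45,0,0,-0.28,0.02,-0.11,0,45,0,0,-0.35,0.025,-0.14,0,45,0,0,-0.42,0.03,-0.17,0,45,0,0,-0.49,0.035,-0.2,0,45,0,0,-0.56,0.04,-0.23,0,45,0,0,-0.63,0.045,-0.26,0,45,0,0,-0.69,0.05,-0.28,0,45,0,0,-0.719,0.05,-0.295,0,45,0,0,-0.719,0.05,-0.295,0,45,0,0,-0.719,0.05,-0.295,0,45,0,0,-0.719,0.05,-0.295,0,45]

```text
clock: 8.7
position: [0.5572, -0.1783, 0.1994]
ee_rot: [-3.136, -0.166, 0.001]
force: [0.4, -0.4, -7.4]
width: 0.577
gripper_force: 40.0
```

```bash
python3 - <<'E'
from h import *
print(sensors.observe()["position"],sensors.observe()["ee_rot"])
t=optics.get_image("top");s=optics.get_image("scene")
o=np.array([.556,-.181,0]);a=.1;ex=np.array([np.cos(a),np.sin(a),0]);ey=np.array([-np.sin(a),np.cos(a),0]);ez=np.array([0,0,1])
W=lambda x,y,z:o+np.array([x,y,z])@np.array([ex,ey,ez])/1000
T0=cv2.imread("pics/top0.png");S0=cv2.imread("pics/scene0.png");out=[]
for n,im,(r,c) in(("top",T0,(155,365)),("scene",S0,(220,215))):
    im=cv2.resize(im[r:r+100,c:c+125 if n=="top" else c+125],None,fx=3.2*1,fy=3.2,interpolation=2)
    for P in [(-85,-105,12),(-85,40,12),(122,-105,12),(122,40,12)]+[(x,y,z) for x in(-70,-54,54,70) for y,z in((-46,32),(0,12.))]:
        u=(proj(n,[W(*P)])[0]-(c,r)+.5)*3.2;cv2.drawMarker(im,tuple(int(v) for v in u),(0,255,255),cv2.MARKER_CROSS,7,1)
    out.append(im)
cv2.imwrite("pics/e.png",np.vstack([np.hstack(out),np.hstack([cv2.resize(t[150:260,340:477],(400,280)),cv2.resize(s[180:290,215:352],(400,280))])]))
E
```

```text
[ 0.55715931 -0.17826363  0.19940738] [-3.13579453e+00 -1.65938860e-01  9.77769303e-04]
```

View pics/e.png

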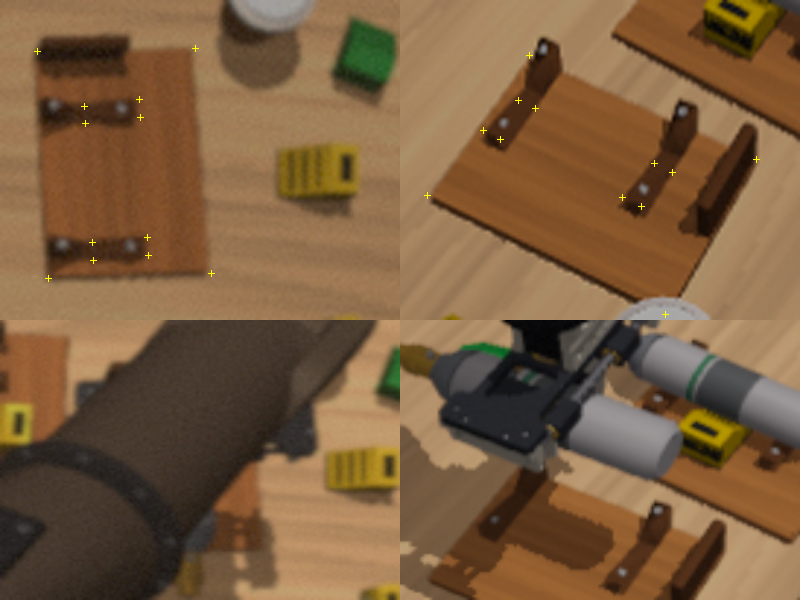

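The markers fit the cradle within about 1 px in the top view, with the origin nearer (0.558, −0.178). The held cylinder in the lower panels is aligned above the saddles, valve to the robot. Lowering.

>>> arm_command:
  deltas: [0,0,0,0,0,-0.03,45,0,0,0,0,0,-0.07,45,0,0,0,0,0,-0.1,45,0,0,0,0,0,-0.12,45,0,0,0,0,0,-0.133,45,0,0,0,0,0,-0.139,45,0,0,0,0,0,-0.142,45,0,0,0,0,0,-0.144,45,0,0,0,0,0,-0.144,45]

```text
clock: 9.7
position: [0.5576, -0.1802, 0.0564]
ee_rot: [3.137, 0.161, 0.002]
force: [-0.3, -0.8, -6.9]
width: 0.576
gripper_force: 40.0
```

>>> arm_command:
  deltas: [0,0,0,0,0.001,-0.001,45,0,0,0,0,0.001,-0.002,45,0,0,0,0,0.001,-0.003,45,0,0,0,0,0.001,-0.003,45]

```text
clock: 10.1
position: [0.5577, -0.1799, 0.0533]
ee_rot: [3.136, 0.16, 0.002]
force: [0.9, -2.5, -2.8]
width: 0.58
gripper_force: 40.0
```

>>> arm_command:
  deltas: [0,0,0,0,-0.001,0,45,0,0,0,0,-0.002,-0.001,45,0,0,0,0,-0.002,-0.002,45,0,0,0,0,-0.002,-0.002,45]

```text
clock: 10.5
position: [0.5572, -0.1816, 0.0514]
ee_rot: [3.137, 0.161, 0.001]
force: [-2.3, -0.9, 7.1]
width: 0.581
gripper_force: 40.0
```

Both saddles are carrying it at axis height of about 0.048. Releasing.

>>> arm_command:
  deltas: [0,0,0,0,0,0.0005,54,0,0,0,0,0,0.0005,58,0,0,0,0,0,0.0005,64,0,0,0,0,0,0.0005,72,0,0,0,0,0,0.0005,78,0,0,0,0,0,0.0005,78,0,0,0,0,0,0.0005,78]

```text
clock: 11.2
position: [0.5571, -0.1811, 0.0512]
ee_rot: [-3.137, -0.161, 0.0]
force: [-0.3, -0.2, -1.1]
width: 0.845
gripper_force: 0.0
```

>>> arm_command:
  deltas: [0,0,0,0,0,0.02,78,0,0,0,0,0,0.06,78,0,0,0,0,0,0.1,78,0,0,0.09,0,-0.04,0.11,78,0,0,0.18,0,-0.08,0.11,78,0,0,0.27,0,-0.12,0.11,65,0,0,0.36,0,-0.16,0.11,65,0,0,0.45,0,-0.2,0.11,65,0,0,0.54,0,-0.2,0.11,65,0,0,0.63,0,-0.2,0.11,65,0,0,0.72,0,-0.2,0.11,65,0,0,0.81,0,-0.2,0.11,65,0,0,0.9,0,-0.2,0.11,65,0,0,0.9,0,-0.2,0.11,65]

```text
clock: 12.6
position: [0.5568, -0.3814, 0.1612]
ee_rot: [-2.279, -2.162, -0.0]
force: [0.0, 0.2, -0.4]
width: 0.712
gripper_force: 0.0
```

```bash
python3 - <<'E'
from h import *
o=sensors.observe();print(o["position"],o["ee_rot"],o["joints"].round(2))
t=optics.get_image("top");s=optics.get_image("scene");T0=cv2.imread("pics/top0.png");S0=cv2.imread("pics/scene0.png")
cv2.imwrite("pics/f.png",np.vstack([np.hstack([cv2.resize(t[150:260,340:477],(400,300)),cv2.resize(s[180:290,215:352],(400,300))]),np.hstack([cv2.resize(T0[190:227,440:490],(400,296),interpolation=2),cv2.resize(S0[305:354,195:261],(400,296),interpolation=2)])]))
E
```

```text
[ 0.55681461 -0.38139329  0.16124709] [-2.27946032e+00 -2.16174482e+00 -3.40009842e-04] [ 0.31  0.6   0.33  1.56 -0.22  1.02  0.65]
```

View pics/f.png

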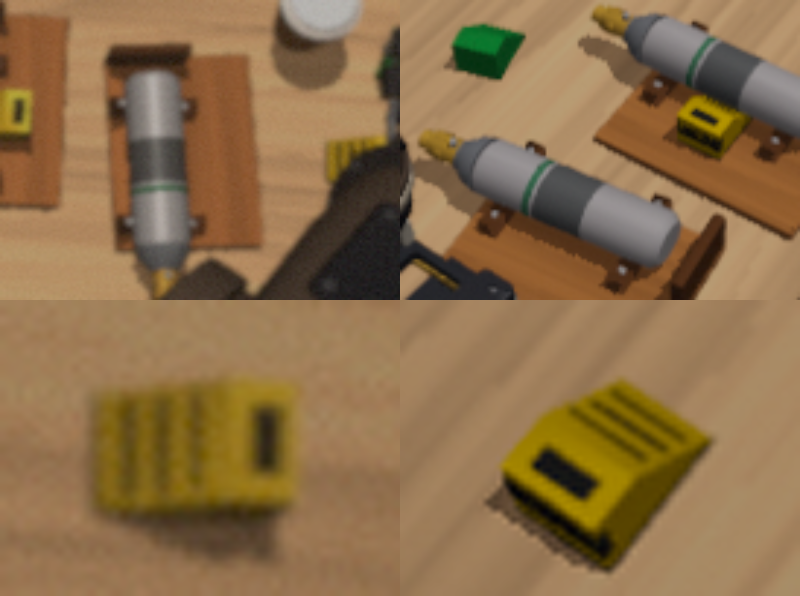

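The cylinder lies parallel in both saddles with its valve to the robot, and its end stop gap looks right. The chock crops give the heel top edge at top px (477,200)–(477,216) and the toe edge at (452,201.6)–(452,216).

```bash
python3 - <<'E'
from h import *
f=lambda P:(np.array(P)*1000).round(0)
print("heel",f(plane("top",[(477.1,200.4),(476.9,216)],.042)));print("toe",f(plane("top",[(452.1,201.6),(452.3,216.3)],.004)))
print("scene heel top",f(plane("scene",[(212.5,332.5),(229.5,344)],.042)),"toe",f(plane("scene",[(231.5,318),(246.5,328)],.004)))
E
```

```text
heel [[ 600. -417.   42.]
 [ 555. -417.   42.]]
toe [[ 600. -355.    4.]
 [ 557. -356.    4.]]
scene heel top [[ 561. -416.   42.]
 [ 609. -415.   42.]] toe [[ 558. -356.    4.]
 [ 603. -356.    4.]]
```

>>> arm_command:
  deltas: [0,0,0.04,0.022,-0.024,-0.03,65,0,0,0.04,0.022,-0.024,-0.07,65,0,0,0.04,0.022,-0.024,-0.11,65,0,0,0.04,0.022,-0.024,-0.13,65,0,0,0.04,0.022,-0.024,-0.137,65,0,0,0.04,0.022,-0.024,-0.137,65,0,0,0.04,0.022,-0.024,-0.137,50,0,0,0.04,0.022,-0.024,-0.137,38,0,0,0.04,0.022,-0.024,-0.137,38,0,0,0.04,0.022,-0.024,-0.137,38,0,0,0.04,0.022,-0.024,-0.137,38]
  force: 20

```text
clock: 13.8
position: [0.5798, -0.4056, 0.0256]
ee_rot: [2.211, 2.229, 0.001]
force: [-1.4, 1.3, 6.9]
width: 0.478
gripper_force: 20.0
```

>>> arm_command:
  deltas: [0,0,0,0,0,0.01,38,0,0,0,0,0,0.05,38,0,0,0,0,0,0.09,38,0,0,0.03,-0.005,0.04,0.12,38,0,0,0.061,-0.01,0.08,0.12,38,0,0,0.061,-0.015,0.11,0.12,38,0,0,0.061,-0.015,0.143,0.12,38,0,0,0.061,-0.015,0.143,0.12,38,0,0,0.061,-0.015,0.143,0.12,38]

```text
clock: 14.7
position: [0.5644, -0.2613, 0.145]
ee_rot: [2.101, 2.335, 0.001]
force: [-0.1, -1.0, -0.9]
width: 0.479
gripper_force: 20.0
```

```bash
python3 - <<'E'
from h import *
o=sensors.observe();print(o["position"],o["ee_rot"],o["force"])
print(plane("top",[(449,150)],.098))
t=optics.get_image("top");s=optics.get_image("scene")
cv2.imwrite("pics/g.png",np.hstack([t,s]))
for n,i in(("top",t),("scene",s)):
    for b in blobs(i,(18,120,70),(35,255,255),30): print(n,b[0],b[1][4],plane(n,[b[0]],.03)[0].round(3),plane(n,[b[0]],.048)[0].round(3))
E
```

```text
[ 0.56438773 -0.2613366   0.14497181] [2.10075179e+00 2.33522708e+00 6.63942864e-04] [-0.08760245 -0.97144937 -0.85508823]
[[ 0.72363182 -0.31972772  0.098     ]]
top [342.3 191.1] 279 [ 0.601 -0.034  0.03 ] [ 0.596 -0.033  0.048]
top [413.8 198.6] 111 [ 0.594 -0.238  0.03 ] [ 0.59  -0.235  0.048]
top [322.1 238.3] 91 [0.461 0.013 0.03 ] [0.459 0.013 0.048]
top [471.8 262. ] 241 [ 0.426 -0.408  0.03 ] [ 0.424 -0.402  0.048]
top [607.  289.4] 322 [ 0.374 -0.802  0.03 ] [ 0.372 -0.791  0.048]
scene [385.5  98.5] 46 [0.495 0.518 0.03 ] [0.504 0.497 0.048]
scene [286.6 186.7] 96 [0.446 0.024 0.03 ] [0.456 0.012 0.048]
scene [321.6 224.1] 267 [ 0.597 -0.03   0.03 ] [ 0.604 -0.041  0.048]
scene [246.8 262. ] 97 [ 0.506 -0.228  0.03 ] [ 0.514 -0.235  0.048]
scene [ 10.1 308.7] 613 [ 0.121 -0.64   0.03 ] [ 0.137 -0.64   0.048]
scene [172.9 301.5] 264 [ 0.429 -0.407  0.03 ] [ 0.439 -0.411  0.048]
```

>>> arm_command:
  deltas: [0,0,0,0.001,-0.002,-0.04,38,0,0,0,0.001,-0.002,-0.07,38,0,0,0,0.001,-0.002,-0.09,38,0,0,0,0.001,-0.002,-0.1,38,0,0,0,0.001,-0.002,-0.104,38,0,0,0,0.001,-0.002,-0.106,38,0,0,0,0.001,-0.002,-0.107,38,0,0,0,0.001,-0.002,-0.107,38]

```text
clock: 15.6
position: [0.5656, -0.2644, 0.0381]
ee_rot: [2.102, 2.333, 0.001]
force: [-0.6, -0.3, -0.8]
width: 0.483
gripper_force: 20.0
```

>>> arm_command:
  deltas: [0,0,0,0,0.002,-0.001,38,0,0,0,0,0.006,-0.001,38,0,0,0,-0.001,0.01,-0.001,38,0,0,0,-0.001,0.014,-0.001,38,0,0,0,-0.002,0.018,-0.001,38,0,0,0,-0.002,0.02,-0.001,38,0,0,0,-0.002,0.021,-0.001,38,0,0,0,-0.002,0.022,-0.001,38,0,0,0,-0.002,0.022,-0.001,38]

```text
clock: 16.5
position: [0.5642, -0.2428, 0.0376]
ee_rot: [2.101, 2.331, 0.001]
force: [0.4, -3.5, 6.2]
width: 0.48
gripper_force: 20.0
```

>>> arm_command:
  deltas: [0,0,0,0,0.001,0.0005,38,0,0,0,0,0.002,0.0005,38,0,0,0,0,0.003,0.0005,38,0,0,0,0,0.003,0.0005,38]

```text
clock: 16.9
position: [0.5638, -0.2397, 0.0376]
ee_rot: [2.102, 2.332, 0.0]
force: [0.3, -2.4, 7.8]
width: 0.475
gripper_force: 20.0
```

>>> arm_command:
  deltas: [0,0,0,0,0.001,0,38,0,0,0,0,0.002,0,38,0,0,0,0,0.002,0,38]

```text
clock: 17.2
position: [0.5638, -0.2378, 0.0376]
ee_rot: [2.102, 2.332, 0.0]
force: [0.1, -2.4, 7.0]
width: 0.475
gripper_force: 20.0
```

>>> arm_command:
  deltas: [0,0,0,0,0.001,0,38,0,0,0,0,0.002,0,38,0,0,0,0,0.002,0,38]

```text
clock: 17.5
position: [0.5638, -0.2364, 0.0376]
ee_rot: [2.102, 2.331, -0.0]
force: [-1.2, -5.0, 6.0]
width: 0.481
gripper_force: 20.0
```

The force rose to 5 N, so the chock is touching. Releasing with a small opening and rising.

>>> arm_command:
  deltas: [0,0,0,0,0,0,46,0,0,0,0,0,0,50,0,0,0,0,0,0,54,0,0,0,0,0,0,54,0,0,0,0,0,0.01,54,0,0,0,0,0,0.05,54,0,0,0,0,-0.04,0.1,54,0,0,0,-0.05,-0.08,0.15,54,0,0,0,-0.1,-0.12,0.2,54,0,0,0,-0.13,-0.16,0.2,54,0,0,0,-0.13,-0.2,0.2,54,0,0,0,-0.13,-0.24,0.2,54,0,0,0,-0.13,-0.24,0.2,54,0,0,0,-0.13,-0.24,0.2,54]

```text
clock: 18.9
position: [0.4294, -0.4811, 0.2385]
ee_rot: [2.11, 2.323, -0.006]
force: [-0.4, -0.8, -0.7]
width: 0.588
gripper_force: 0.0
```

```bash
python3 - <<'E'
from h import *
t=optics.get_image("top");s=optics.get_image("scene")
for n,i in(("top",t),("scene",s)):
    for b in blobs(i,(18,120,70),(35,255,255),30): print(n,b[0],b[1][4],plane(n,[b[0]],.03)[0].round(3),plane(n,[b[0]],.048)[0].round(3))
cv2.imwrite("pics/h.png",np.hstack([cv2.resize(t[150:260,300:450],(400,293),interpolation=2),cv2.resize(s[180:320,210:380],(400,293),interpolation=2)]))
E
```

```text
top [342.4 190.9] 274 [ 0.601 -0.034  0.03 ] [ 0.597 -0.034  0.048]
top [410.5 208.2] 264 [ 0.566 -0.23   0.03 ] [ 0.562 -0.227  0.048]
top [322.2 238.4] 93 [0.461 0.013 0.03 ] [0.459 0.013 0.048]
top [396.2 256.5] 96 [ 0.426 -0.195  0.03 ] [ 0.424 -0.193  0.048]
top [471.8 262. ] 236 [ 0.426 -0.408  0.03 ] [ 0.424 -0.402  0.048]
top [607.5 289.6] 308 [ 0.373 -0.803  0.03 ] [ 0.372 -0.793  0.048]
scene [385.7  98. ] 42 [0.495 0.521 0.03 ] [0.504 0.5   0.048]
scene [286.7 186.4] 98 [0.446 0.025 0.03 ] [0.455 0.013 0.048]
scene [321.9 223.3] 237 [ 0.596 -0.028  0.03 ] [ 0.603 -0.039  0.048]
scene [228.  232.5] 112 [ 0.41  -0.186  0.03 ] [ 0.42  -0.194  0.048]
scene [130.3 259.4] 34 [ 0.259 -0.384  0.03 ] [ 0.272 -0.388  0.048]
scene [265.9 270.9] 299 [ 0.56  -0.222  0.03 ] [ 0.567 -0.229  0.048]
scene [  9.9 308.5] 590 [ 0.121 -0.64   0.03 ] [ 0.136 -0.64   0.048]
scene [172.6 301.2] 257 [ 0.428 -0.407  0.03 ] [ 0.438 -0.411  0.048]
```

View pics/h.png

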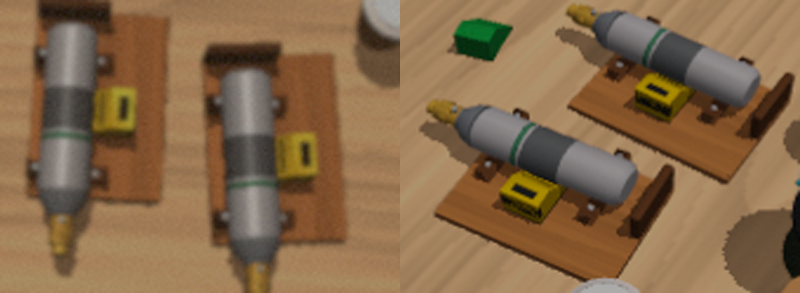

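The final picture shows the cylinder in both saddles and the chock square against it, matching the neighbour to within about 3 mm. Handing in.

```bash
python3 -c "
from cell import arm
print(arm.sign_off())"
```

```text
the job is handed in; nothing more can be done
None
```

I handed the job in at about 19 s on the robot's clock: the cylinder lies in both saddles with its valve to the robot, and the sound chock is square and snug against it; no verdict came back.

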